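Push the filter tube home in the suction block

ROBOT

A 6-joint arm with a two-finger parallel gripper is mounted at the origin on the work surface. World frame = base frame: x ahead of the robot, y to its left, z up, the work surface at z = 0. Lengths are in m, angles in rad, forces in N, time in s.
With the tool pointing down it reaches from about 0.375 to 0.975 m from the base axis. Payload 3.8 kg.
Tool frame: the origin (TCP) lies at the very end of the fingers, on their centre line; the grasp point (between the pads) lies 19 mm behind it; z points along the fingers, y is the line along which they close (so a half turn about z gives the same grasp; the last joint's range is limited). The gripper opens to 85 mm and grips with 20 to 120 N. Pads are 22 mm wide; open, the fingers measure 114 mm over their backs; the gripper's body (76 mm by 85 mm) begins 54 mm behind the grasp point. The pads swing forward as they close: fully open they stand 13 mm farther back than shut.
Start: joints at [-1.373, 0.264, 1.604, -0, 1.274, -0.037], TCP at [0.157, -0.656, 0.231] pointing down, gripper open.
Joint ranges: [-2.63, 2.63], [-0.94, 2.18], [0.31, 2.57], [-1.31, 4.45], [0, 2.66], [-2.55, 2.55]. Speed limits (rad/s): [2.57, 2.57, 3.14, 3.14, 3.14, 3.14].

INTERFACE

Orientations are given as a rotation vector (axis times angle).
In Python, from workcell import read_state, read_camera, calibration, finish_job gives the robot as it stands.
- The arm moves only by the tool step_arm, never from a script. Its argument "commands" is a list of rows, each an object of numbers: "fingers": the gripper's target within -1 to 1 (shut at 1, half-way at 0, fully open at -1); "dx", "dy", "dz": the shift along the tool's x, y, z in m; "roll": the turn about the tool's z in degrees. In form: [{"fingers": .., "dx": .., "dy": .., "dz": .., "roll": ..}, ...]. A call has 1 to 8 rows; each row is the pose to reach, as a shift and turn from the pose commanded when the call began, along the tool's axes at that moment; what a row does not reach only later rows make up. A row lasts 1/8 s, in which the tool goes at most 62.5 mm and 10.7 degrees, less where a joint would pass 70% of its speed; a pose out of reach is approached as far as the arm can. A call with a gripper value outside its range is refused whole. The fingers move at their own pace and stop on an object; "squeeze" is the grip in N (left out, the last holds). Time passes only in rows, so rows that repeat a pose let the fingers close. It gives the time, the measured TCP pose, the force, the opening and the grip force at its end, in the units of the state.
- read_state(): the state, without advancing time (a new reading comes with each control period).
- read_camera(name): name is "side" or "top"; returns (picture, depth): 420x560x3 uint8, blue, green, red; 420x560 float32, m along the optical axis (not along the pixel's ray), 0 where there is no reading.
- calibration(name): a dict with "intrinsics" (3x3 intrinsics, pixels), "k1" (the pictures are not rectified: a ray, as slopes to the right and down, at radius r is drawn at 1 + k1 r^2 times it, then the intrinsics apply), "world_to_cam" (4x4, takes a point from world to camera coordinates). Camera axes: x right, y up, looking along -z (the intrinsics and any distortion apply to the point x, -y, -z); pixel columns grow to the right and rows downward; lengths in m; the calibration is good to about 2 mm. A picture is of the moment at which its call begins. calibration takes no time and is no camera call.
- finish_job(): hands the job in; it is judged then, once.
The state is a dict: "time": time; "q": joint angles; "joint_vel": joint speeds; "joint_torque": joint torques, N m; "tool_pos": TCP position; "tcp_rot": TCP orientation; "wrist_force": force on the tool from outside, world axes, zero at the start; "torque": the same for the moment, N m; "width": opening from 0.0 (shut) to 1.0 (fully open); "grip_force": force on a finger pad.
Only numpy, scipy, OpenCV 4.12 (cv2) and the standard library are available. Lean on these libraries where they do the work, as an engineer would, in place of code of your own. Each camera call takes 0.05 s, during which the arm holds its last target. There are 200 camera calls.

TASK

Take the filter tube out of the wooden rack, stand it spigot down in the push-fit collet of the suction block and push it past the seal until it is fully home, pressed down on the sprung seat at the bottom of the bore, then let go of it so that it stands there upright by itself. How deep the bottom lies cannot be measured, so feel for it, and do not force the tube: pressing it onto the bottom with more than about 30 N cracks the seat. Leave the two test tubes, the beaker and the bottle undisturbed.

Things in the scene. Friction and masses are not known exactly. Their poses are not given: they have to be found in the camera images.
- filter_tube: Loose white and grey rigid plastic filter tube, 60 g, 124 mm long, upright in a rack hole. Origin: centre of its lower tip, z up its axis. From the tip: spigot tapering from 9 mm to 14 mm diameter over the first 7 mm, then 14 mm up to 54 mm; cartridge body 26 mm in diameter from 54 to 114 mm (grip it here), its shoulder resting on the rack's plate; nipple 8 mm in diameter up to 124 mm.
- rack: Wooden tube rack fixed to the bench, 70 (x) by 190 (y) by 70 mm high. Origin: centre of its underside. Base board 8 mm thick, top plate from 58 to 70 mm with three 16 mm holes in a row along its y axis, at y = -55, 0 and 55 mm. One holds the filter tube, the others the test tubes; which is which varies.
- test_tube1: Plain glass test tube (bystander), 14 mm in diameter with a 17 mm lip, 110 mm long, standing in a rack hole on the base board; its lip is about 118 mm above the bench. Origin: centre of its foot.
- test_tube2: A second test tube like the first (bystander). Origin: centre of its foot.
- fitting: Suction block fixed to the bench: aluminium, 80 by 80 by 59 mm, on its middle a round grey collet collar 42 mm in diameter, from 59 to 80 mm height; brass stub 18 mm thick sticking out 30 mm on its +x side. Origin: centre of its underside, z up. A vertical bore 16 mm wide runs down from the collar's top.
- mouth (a point): Centre of the bore's mouth, on top of the grey collar, 80 mm above the bench; the bore goes straight down. Its seal, sprung segments 12 mm below the mouth, grips the spigot: getting the taper through takes some 8 to 15 N (tip 9 to 20 mm below the mouth); after that the tube slides on against a steady drag of some 5 to 10 N, which also holds it down once let go.
- seat: Sprung seat deep in the bore, unseen. The pose given is the bore's (origin at the mouth), NOT the seat's height: the tip meets the seat 24 to 44 mm below the mouth, differently each time, then pushes it 4 mm down against a spring (0.8 to 3.2 N) onto a hard stop, where the force climbs steeply. Home is thus 28 to 48 mm below the mouth.
- beaker: Glass beaker (bystander), 70 mm across the rim, 90 mm high, on the bench beyond the rack and the fitting. Origin: centre of its underside.
- reagent_bottle: Amber bottle with a blue cap (bystander), 60 mm in diameter, 120 mm high, on the bench beyond the rack and the fitting. Origin: centre of its underside.
Mind the look-alikes: they are no part of the job. Of the things that look like the filter_tube, the larger one is meant.

How it is judged:
On the way:
1. the filter tube is lifted clear of the rack (height (world z) of filter_tube above 0.074 m), for 0.1 s.
At the end, for the whole second after the job is handed in: The filter tube stands let go and still in the collet, its tip at least 24 mm below the mouth and within 4 mm of the bore's axis, upright within 0.08 rad, and holds the sprung seat down with more than 2.3 N (within about 1.5 mm of the hard stop) (contact force between filter_tube and seat above 2.3 N and z of filter_tube in the frame of mouth below -0.024 m and horizontal distance between filter_tube and mouth below 0.004 m and angle between filter_tube's own z axis and vertical below 0.08 rad and linear speed of filter_tube below 0.01 m/s); the robot touches nothing.
It fails at once if the filter tube is pressed on the seat with more than 30 N (contact force between filter_tube and seat above 30 N).
It fails at once if the filter tube is forced against the fitting with more than 60 N (sum of all contacts, the seal's own grip of about 16 N included) (contact force between filter_tube and fitting above 60 N).
It fails at once if a test tube, the beaker or the bottle is disturbed (moved more than 30 mm) (distance of any of test_tube1, test_tube2, beaker, reagent_bottle from where it was at the start of the episode above 0.03 m).
It also fails if it takes over 53 s, if anything falls off the work surface, if the arm or the gripper's body presses on something with over 40 N, if the wrist force passes 120 N, or if a joint passes its speed limit or range.

## Working session

There is one attempt and no reset: what is moved stays moved. The work goes in short steps, Python scripts to look and compute and a tool call to move; the robot and the scene stay as the last step left them, time stands still between calls to the robot, and variables do not carry over. Pictures are saved under pics/ and viewed, at most 10 in all, crops included, and the job is handed in when it is done.

Besides the shell and the picture viewer there is one more tool, called after "Call:" as name([rows], argument=value, ...), one row to a line, values as JSON. step_arm: Moves the arm, as the interface text tells. Its arguments: {"type":"object","properties":{"commands":{"type":"array","items":{"type":"object","properties":{"fingers":{"type":"number"},"dx":{"type":"number"},"dy":{"type":"number"},"dz":{"type":"number"},"roll":{"type":"number"}}}},"squeeze":{"type":"number"}},"required":["commands"]}

```bash
mkdir -p pics; cat > h.py <<'E'
import numpy as np, cv2
from workcell import *
def ray(c,u,v):
    K=np.array(c["intrinsics"]);k=c["k1"]
    d=np.array([(u-K[0,2])/K[0,0],(v-K[1,2])/K[1,1]]);s=d.copy()
    for _ in range(20): s=d/(1+k*(s@s))
    W=np.array(c["world_to_cam"]);R=W[:3,:3];o=-R.T@W[:3,3]
    return o,R.T@np.array([s[0],-s[1],-1.])
def onplane(c,u,v,z):
    o,d=ray(c,u,v);return o+d*(z-o[2])/d[2]
def pt(c,u,v,dep):
    o,d=ray(c,u,v);return o+d*dep
E
python3 - <<'E'
from h import *
for n in("side","top"):
    p,d=read_camera(n);cv2.imwrite(f"pics/{n}0.png",p);np.save(f"{n}d.npy",d)
    c=calibration(n);print(n,c["intrinsics"],c["k1"],ray(c,280,210))
s=read_state();print(s["time"],s["tool_pos"],s["tcp_rot"],s["wrist_force"])
E
```

```text
side [[394.8075482    0.         275.54911477]
 [  0.         394.8075482  213.87329606]
 [  0.           0.           1.        ]] 0.0021781116908584316 (array([ 0.5197432 , -0.41198606,  0.55725885]), array([ 0.19831084,  0.61589223, -0.76260928]))
top [[456.83135827   0.         285.96784661]
 [  0.         456.83135827 204.52324045]
 [  0.           0.           1.        ]] -0.028124682662029454 (array([ 0.55221813, -0.00462699,  0.9170263 ]), array([ 0.0567893 , -0.00952171, -0.99849822]))
0.1 [ 0.15693367 -0.65581214  0.23005832] [-3.11791283e+00 -3.67783456e-01  2.61328680e-04] [ 0.37478835  0.32546546 -0.12034032]
```

View pics/side0.png

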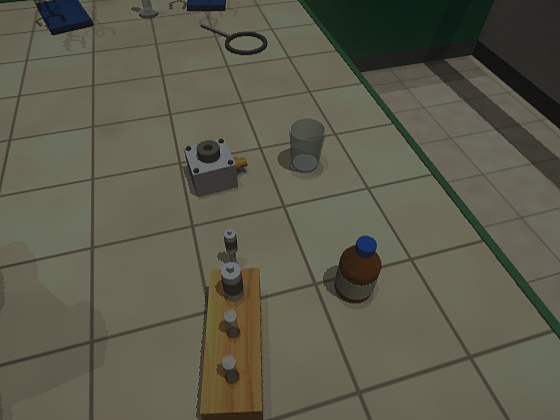

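View pics/top0.png

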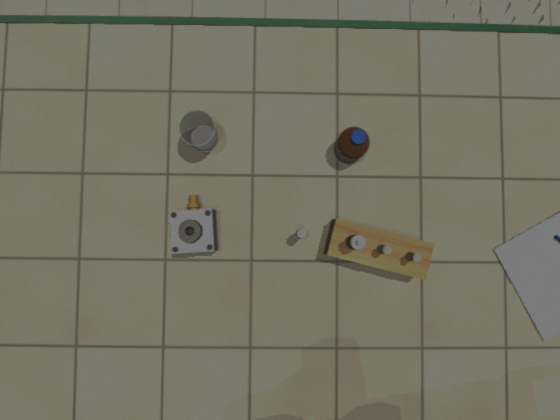

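The side view shows the rack with a filter tube at (232,278), a smaller look-alike at (231,240), and test tubes at (231,320) and (229,367). The fitting is at (208,150). The top view has the filter tube at (357,242), the look-alike at (301,233) and the bore at (190,231).

Candidates for the filter tube are the larger tube in the rack (top 357,242) and the smaller free-standing one (top 301,233). I choose the larger one in the rack.

```bash
python3 - <<'E'
from h import *
t=cv2.imread("pics/top0.png");s=cv2.imread("pics/side0.png")
a=cv2.resize(t[210:285,285:440],None,fx=5,fy=5,interpolation=cv2.INTER_CUBIC)
b=cv2.resize(t[185:260,160:225],None,fx=4,fy=4,interpolation=cv2.INTER_CUBIC)
e=cv2.resize(s[220:310,190:275],None,fx=3,fy=3,interpolation=cv2.INTER_CUBIC)
im=np.zeros((375+200,800,3),np.uint8);im[:375,:775]=a
im=np.zeros((590,800,3),np.uint8);im[:285,:589]=cv2.resize(a,(589,285));im[288:588,:260]=b;im[288:558,300:555]=e
cv2.imwrite("pics/crop.png",np.clip(im*1.6,0,255).astype(np.uint8))
c=calibration("top");d=np.load("topd.npy")
for n,u,v,z in [("tube nip",357,242,.14),("look",301,233,.1),("bore",190,231,.08),("tt1",386,249,.118),("tt2",417,257,.118),("bottle",358,137,.12),("beaker",198,128,.09)]:
    print(n,onplane(c,u,v,z).round(4),d[v,u],pt(c,u,v,d[v,u]).round(3))
E
```

```text
tube nip [ 0.5432 -0.1437  0.14  ] 0.7764231 [ 0.543 -0.144  0.141]
look [ 0.5579 -0.0504  0.1   ] 0.8252628 [ 0.558 -0.051  0.091]
bore [0.5597 0.1511 0.08  ] 0.85740894 [0.56  0.156 0.054]
tt1 [ 0.5311 -0.1988  0.118 ] 0.7993261 [ 0.531 -0.199  0.119]
tt2 [ 0.5175 -0.2536  0.118 ] 0.80028963 [ 0.517 -0.254  0.118]
bottle [ 0.7288 -0.1494  0.12  ] 0.809541 [ 0.729 -0.149  0.121]
beaker [0.7481 0.1392 0.09  ] 0.9196351 [0.768 0.154 0.006]
```

View pics/crop.png

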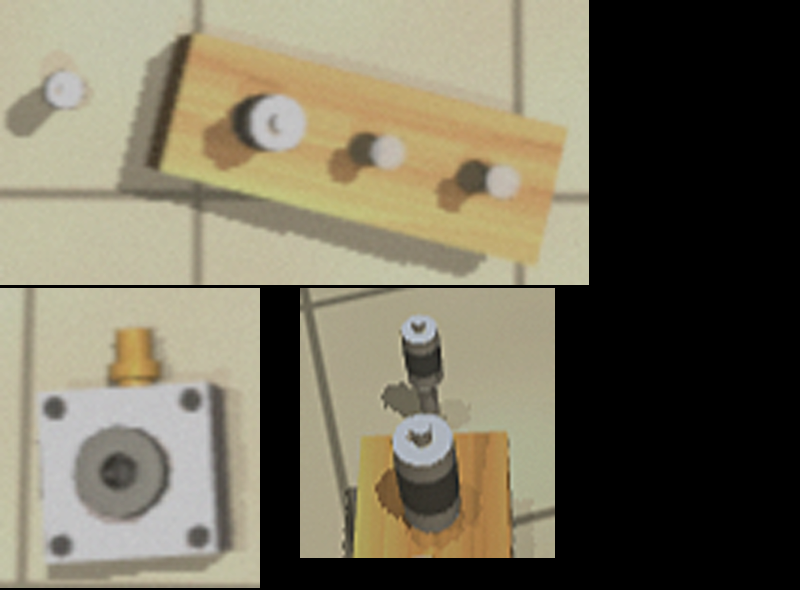

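The crop confirms it: the larger tube, with a white cap, black band and grey shoulder, sits in the end rack hole at about top (358,242.6). The small copy stands free beside it. The collar centre is near (190.5,231). Next I measure these precisely by mask.

```bash
python3 - <<'E'
from h import *
T=calibration("top");S=calibration("side")
def blob(n,box,f):
    im=cv2.imread(f"pics/{n}0.png");u0,v0,u1,v1=box
    h=cv2.cvtColor(im[v0:v1,u0:u1],cv2.COLOR_BGR2HSV).astype(int)
    m=f(h).astype(np.uint8);k,l,st,ce=cv2.connectedComponentsWithStats(m)
    i=1+np.argmax(st[1:,4]);c=max(cv2.findContours((l==i).astype(np.uint8),0,2)[0],key=cv2.contourArea)
    e=cv2.fitEllipse(cv2.convexHull(c));
    print(n,"centroid",(ce[i]+[u0,v0]).round(2),"area",st[i,4],"ell",np.round(np.array(e[0])+[u0,v0],2),np.round(e[1],1))
    return np.array(e[0])+[u0,v0]
for n,C,box in[("top",T,(340,230,372,256)),("side",S,(215,258,248,300))]:
    for th in (120,140):
        p=blob(n,box,lambda h:(h[...,1]<45)&(h[...,2]>th));print(" cap@.13",onplane(C,*p,.13).round(4))
for n,C,box in[("top",T,(174,214,208,250)),("side",S,(192,136,225,166))]:
    for th in (105,120):
        p=blob(n,box,lambda h:(h[...,2]<th));print(" collar@.08",onplane(C,*p,.08).round(4))
# rack corners from wood
im=cv2.imread("pics/top0.png");h=cv2.cvtColor(im,cv2.COLOR_BGR2HSV).astype(int)
m=((h[...,1]>95)&(h[...,0]<30)&(h[...,2]>90)).astype(np.uint8);m[:,:320]=0;m[:210]=0;m[:,440:]=0;m[290:]=0
c=max(cv2.findContours(m,0,2)[0],key=cv2.contourArea);b=cv2.boxPoints(cv2.minAreaRect(c))
P=np.array([onplane(T,*x,.07) for x in b]);print("rack",P.round(3).tolist(),P.mean(0).round(4),[np.linalg.norm(P[i]-P[i-1]).round(3) for i in range(4)])
from scipy.spatial.transform import Rotation as R
s=read_state();print(R.from_rotvec(s["tcp_rot"]).as_matrix().round(3),s["tool_pos"])
for n,box,C in(("top",(174,214,208,250),T),("side",(192,136,225,166),S)):
    im=cv2.imread(f"pics/{n}0.png",0);print(n,im[231 if n=="top" else 150, box[0]:box[2]])
E
```

```text
top centroid [358.82 241.59] area 112 ell [358.44 241.61] [12.9 13. ]
 cap@.13 [ 0.5438 -0.148   0.13  ]Traceback (most recent call last):
  File "<stdin>", line 13, in <module>
  File "<stdin>", line 7, in blob
    return _wrapfunc(a, 'argmax', axis=axis, out=out, **kwds)
    return bound(*args, **kwds)
ValueError: attempt to get argmax of an empty sequence
```

```bash
cat > m.py <<'E'
from h import *
T=calibration("top");S=calibration("side")
def blob(n,box,f,src="0"):
    im=cv2.imread(f"pics/{n}{src}.png");u0,v0,u1,v1=box
    h=cv2.cvtColor(im[v0:v1,u0:u1],cv2.COLOR_BGR2HSV).astype(int)
    m=f(h).astype(np.uint8);k,l,st,ce=cv2.connectedComponentsWithStats(m)
    if k<2: print("none");return None
    i=1+np.argmax(st[1:,4]);c=max(cv2.findContours((l==i).astype(np.uint8),0,2)[0],key=cv2.contourArea)
    e=cv2.fitEllipse(cv2.convexHull(c))
    print(n,"ell",np.round(np.array(e[0])+[u0,v0],2),np.round(e[1],1),"bbox",st[i,:4]+[u0,v0,0,0])
    return np.array(e[0])+[u0,v0]
E
python3 - <<'E'
from m import *
for n,C,box in[("top",T,(340,230,372,256)),("side",S,(215,258,248,300))]:
    for th in (90,105,115):
        p=blob(n,box,lambda h:(h[...,1]<60)&(h[...,2]>th))
        if p is not None: print(" cap@.13",onplane(C,*p,.13).round(4))
for n,C,box in[("top",T,(174,214,208,250)),("side",S,(192,136,225,162))]:
    for th in (85,95,105,115):
        p=blob(n,box,lambda h:(h[...,2]<th))
        if p is not None:print(" collar@.08",th,onplane(C,*p,.08).round(4))
im=cv2.imread("pics/top0.png");h=cv2.cvtColor(im,cv2.COLOR_BGR2HSV).astype(int)
m=((h[...,1]>95)&(h[...,0]<30)&(h[...,2]>90)).astype(np.uint8);m[:,:320]=0;m[:210]=0;m[:,440:]=0;m[290:]=0
c=max(cv2.findContours(m,0,2)[0],key=cv2.contourArea);b=cv2.boxPoints(cv2.minAreaRect(c))
P=np.array([onplane(T,*x,.07) for x in b]);print("rack",P.round(3).tolist(),P.mean(0).round(4),[np.linalg.norm(P[i]-P[i-1]).round(3) for i in range(4)])
from scipy.spatial.transform import Rotation as R
s=read_state();print(R.from_rotvec(s["tcp_rot"]).as_matrix().round(3),s["tool_pos"])
v=lambda n:cv2.imread(f"pics/{n}0.png").max(2)
print(v("top")[231,170:212],v("top")[210:254,190],v("side")[150,190:228],v("side")[134:170,208],sep="\n")
E
```

```text
top ell [357.8 241.9] [14.5 14.8] bbox [351 235  15  15]
 cap@.13 [ 0.5433 -0.1469  0.13  ]
top ell [358.21 241.89] [13.7 14.3] bbox [352 235  14  15]
 cap@.13 [ 0.5433 -0.1476  0.13  ]
top ell [358.37 241.93] [13.5 14.1] bbox [352 235  14  15]
 cap@.13 [ 0.5432 -0.1479  0.13  ]
side ell [230.88 262.5 ] [30.7 33.7] bbox [215 258  33  21]
 cap@.13 [ 0.5454 -0.1339  0.13  ]
side ell [230.91 262.64] [30.5 33.7] bbox [215 258  33  21]
 cap@.13 [ 0.5454 -0.1341  0.13  ]
side ell [230.23 270.21] [15.4 19.2] bbox [221 263  19  16]
 cap@.13 [ 0.5422 -0.1449  0.13  ]
top ell [190.22 230.73] [22.7 23.7] bbox [179 220  24  23]
 collar@.08 85 [0.5602 0.1507 0.08  ]
top ell [190.12 230.62] [23.3 24. ] bbox [179 219  24  24]
 collar@.08 95 [0.5604 0.1509 0.08  ]
top ell [190.12 230.92] [24.  24.6] bbox [178 219  25  25]
 collar@.08 105 [0.5599 0.1509 0.08  ]
top ell [189.87 231.05] [24.9 25.8] bbox [178 219  26  25]
 collar@.08 115 [0.5597 0.1513 0.08  ]
side ell [207.85 151.47] [23.5 25.8] bbox [196 140  25  22]
 collar@.08 85 [0.5583 0.1417 0.08  ]
side ell [207.71 151.56] [24.7 25.6] bbox [196 
[... 513 characters left out ...]
1.   ]] [ 0.15693367 -0.65581214  0.23005832]
[113 122 121 122 124 124 124 115  99  81  81  84  83  87  77  53  52  57
  52  51  58  54  53  56  71  80  83  88  88  85  71  50  87 117 123 123
 122 123 123 122 123 122]
[119 122 122 122 121 124 123 123 120 101  86  82  85  83  85  83  58  47
  43  52  55  58  56  49  50  66  83  85  83  85  85  82  77 103 122 122
 123 122 122 121 122 121 110  85]
[100 119 115 113 115 119  95  45  60  60  59  60  60  62  57  52  51  45
  54  50  53  62  62  59  60  61  62  56  24  44 124 118 115 114 115 114
 115 113]
[106 108 108 107 108 114  80  56  59  62  46  32  33  35  35  31  54  64
  60  60  58  41  31  34  34  32  34  30  31  92 113 113 112 111 111 114]
```

```bash
python3 - <<'E'
from m import *
for n,C,box in[("top",T,(182,222,198,240)),("side",S,(198,142,217,153))]:
    for th in ((63,68) if n=="top" else (40,50,54)):
        p=blob(n,box,lambda h:(h[...,2]<th))
        if p is not None:print(" bore@.08",th,onplane(C,*p,.08).round(4))
print(onplane(T,189.2,230.6,.08),onplane(S,207.2,147,.08))
v=cv2.imread("pics/side0.png").max(2)
print(v[138:158,196:222])
print(v[260:284:1,219:245])
E
```

```text
top ell [189.03 230.38] [8.4 9.2] bbox [185 226   9  10]
 bore@.08 63 [0.5609 0.1529 0.08  ]
top ell [189.14 230.5 ] [9.  9.3] bbox [185 226   9  10]
 bore@.08 68 [0.5606 0.1527 0.08  ]
side ell [207.64 147.  ] [4.7 9.3] bbox [203 145   9   5]
 bore@.08 40 [0.56   0.1539 0.08  ]
side ell [207.49 146.97] [5.8 9.1] bbox [203 144  10   7]
 bore@.08 50 [0.5598 0.1541 0.08  ]
side ell [207.53 147.2 ] [6.6 9.2] bbox [203 144  10   7]
 bore@.08 54 [0.5597 0.1534 0.08  ]
[0.5604558  0.15257869 0.08      ] [0.55926208 0.15415871 0.08      ]
[[107 109 108 109 109 108 107 109 108 108 107 107 108 109 110 107 107 107
  105 107 106 107 112  98  87  75]
 [109 108 107 108 108 109 110 109 113 111 113 114 114  99 111 111 111 109
  107 107 109 111 102  58  48  39]
 [108 107 108 108 109 111 113 115  92  85  77  80  80  69  78  85  81 101
  114 114 114 117  68  34  36  38]
 [109 109 108 111 114  91  85  79  64  60  54  55  56  56  55  61  58  72
   80  96 122 126  51  25  35  33]
 [109 109 112 117  97  62  57  56  57  57  60  61  59  60  59  59  58  55
   54  64  79 111 106  23  18  18]
 [110 113  91  78
[... 3535 characters left out ...]
24 107  73
   71  60  61  58  39  84 114 110]
 [110 117  66  44  46  57  75  79 100 120 119 112 111 110 110  83  76  56
   61  64  62  60  32  66 115 111]
 [114 119  66  43  50  52  52  52  69  77  79  77  78  80  77  60  63  65
   65  65  63  52  25  57 116 112]
 [ 87  94  58  38  50  54  55  56  58  54  58  57  61  60  63  63  64  65
   66  66  60  38  26  57 116 111]
 [ 70  75  73  28  47  53  54  57  59  61  60  62  63  63  67  66  65  65
   66  65  46  31  26  45 118 110]
 [ 73  76  81  28  33  50  57  58  59  61  62  63  63  65  66  67  68  69
   64  48  33  33  27  35 118 112]
 [ 75  77  81  44  27  35  46  58  60  62  63  64  65  67  67  68  64  51
   41  34  32  32  28  26 120 112]]
```

Call:
step_arm([
  {"fingers": -1,"dx": 0.06,"dy": -0.05,"dz": 0,"roll": -8},
  {"fingers": -1,"dx": 0.1,"dy": -0.09,"dz": 0,"roll": -16},
  {"fingers": -1,"dx": 0.15,"dy": -0.13,"dz": 0,"roll": -24},
  {"fingers": -1,"dx": 0.2,"dy": -0.17,"dz": 0,"roll": -32},
  {"fingers": -1,"dx": 0.25,"dy": -0.21,"dz": 0,"roll": -40},
  {"fingers": -1,"dx": 0.3,"dy": -0.25,"dz": 0,"roll": -48},
  {"fingers": -1,"dx": 0.35,"dy": -0.29,"dz": 0,"roll": -56},
  {"fingers": -1,"dx": 0.4,"dy": -0.33,"dz": 0,"roll": -62.6},
], squeeze=40)

```text
time: 1.1
tool_pos: [0.4585, -0.2554, 0.231]
tcp_rot: [-2.471, -1.94, 0.0]
wrist_force: [0.6, -0.3, 0.2]
width: 1.002
grip_force: 0.0
```

```bash
cat > go.py <<'E'
import sys
from h import *
from scipy.spatial.transform import Rotation as R
s=read_state();M=R.from_rotvec(s["tcp_rot"]).as_matrix()
t=np.array(eval(sys.argv[1]));print("t",s["time"],s["tool_pos"].round(4) if hasattr(s["tool_pos"],'round') else s["tool_pos"],"F",np.round(s["wrist_force"],2),"w",s["width"],s["grip_force"])
print(M.round(4).tolist(),"q",np.round(s["q"],2));print("shift",(M.T@(t-np.array(s["tool_pos"]))).round(4),"yaw",np.degrees(np.arctan2(M[1,0],M[0,0])).round(2))
E
python3 go.py "[.543,-.1465,.23]"
```

```text
t 1.1 [ 0.4585 -0.2554  0.231 ] F [ 0.61 -0.33  0.16] w 1.0022997846569 0.0
[[0.2372, 0.9715, -0.0001], [0.9715, -0.2372, -0.0], [-0.0, -0.0001, -1.0]] q [-0.56 -0.02  1.92 -0.    1.24 -0.32]
shift [0.1258 0.0563 0.001 ] yaw 76.28
```

Call:
step_arm([
  {"fingers": -1,"dx": 0.045,"dy": 0.02,"dz": 0,"roll": 0},
  {"fingers": -1,"dx": 0.09,"dy": 0.04,"dz": 0,"roll": 0},
  {"fingers": -1,"dx": 0.126,"dy": 0.056,"dz": 0,"roll": 0},
  {"fingers": -1,"dx": 0.126,"dy": 0.056,"dz": 0,"roll": 0},
  {"fingers": -1,"dx": 0.126,"dy": 0.056,"dz": 0,"roll": 0},
])

```text
time: 1.72
tool_pos: [0.5419, -0.1486, 0.2307]
tcp_rot: [-2.474, -1.936, 0.002]
wrist_force: [0.3, -0.2, -0.3]
width: 0.999
grip_force: 0.0
```

```bash
python3 go.py "[.543,-.1465,.084]"
```

```text
t 1.725 [ 0.5419 -0.1486  0.2307] F [ 0.28 -0.16 -0.31] w 0.9993101759355769 0.0
[[0.2404, 0.9707, -0.0014], [0.9707, -0.2404, -0.0002], [-0.0005, -0.0013, -1.0]] q [-0.31  0.05  1.85 -0.    1.24 -0.07]
shift [0.0024 0.0008 0.1467] yaw 76.09
```

Call:
step_arm([
  {"fingers": -1,"dx": 0.002,"dy": 0.001,"dz": 0.04,"roll": 0},
  {"fingers": -1,"dx": 0.002,"dy": 0.001,"dz": 0.08,"roll": 0},
  {"fingers": -1,"dx": 0.002,"dy": 0.001,"dz": 0.12,"roll": 0},
  {"fingers": -1,"dx": 0.002,"dy": 0.001,"dz": 0.147,"roll": 0},
  {"fingers": -1,"dx": 0.002,"dy": 0.001,"dz": 0.147,"roll": 0},
  {"fingers": -1,"dx": 0.002,"dy": 0.001,"dz": 0.147,"roll": 0},
])

```text
time: 2.48
tool_pos: [0.5443, -0.1479, 0.0854]
tcp_rot: [2.475, 1.933, 0.001]
wrist_force: [-0.1, -0.1, 0.6]
width: 1.0
grip_force: 0.0
```

```bash
python3 go.py "[.543,-.1465,.084]"; python3 -c "
from h import *
p,d=read_camera('top');q,_=read_camera('side')
im=np.hstack([cv2.resize(p[190:290,300:430],None,fx=3,fy=3),cv2.resize(q[220:340,170:300],None,fx=3,fy=3)[:300]])
cv2.imwrite('pics/g1.png',np.clip(im*1.6,0,255).astype(np.uint8))"
```

```text
t 2.475 [ 0.5443 -0.1479  0.0854] F [-0.05 -0.08  0.63] w 0.999618449044467 0.0
[[0.2422, 0.9702, 0.0013], [0.9702, -0.2422, -0.0005], [-0.0002, 0.0014, -1.0]] q [-0.31  0.19  1.98 -0.    0.97 -0.06]
shift [ 0.001  -0.0016  0.0014] yaw 75.98
```

View pics/g1.png

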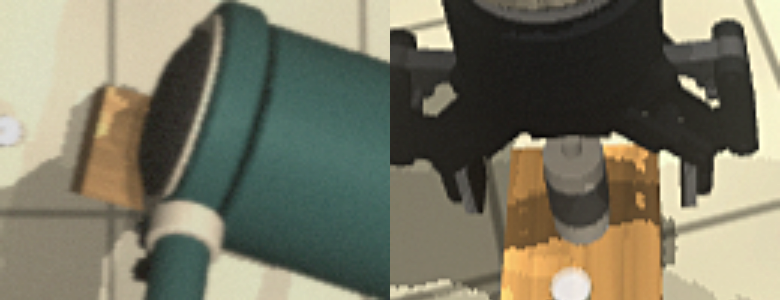

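The right half shows the tube (about x 577) centred between the fingers (470 and 690) and no test tube in the way, so I close the gripper.

Call:
step_arm([
  {"fingers": 1,"dx": 0.001,"dy": -0.001,"dz": 0,"roll": 0},
  {"fingers": 1,"dx": 0.001,"dy": -0.001,"dz": 0,"roll": 0},
  {"fingers": 1,"dx": 0.001,"dy": -0.001,"dz": 0,"roll": 0},
  {"fingers": 1,"dx": 0.001,"dy": -0.001,"dz": 0,"roll": 0},
  {"fingers": 1,"dx": 0.001,"dy": -0.001,"dz": 0,"roll": 0},
  {"fingers": 1,"dx": 0.001,"dy": -0.001,"dz": 0,"roll": 0},
  {"fingers": 1,"dx": 0.001,"dy": -0.001,"dz": 0,"roll": 0},
  {"fingers": 1,"dx": 0.001,"dy": -0.001,"dz": 0,"roll": 0},
], squeeze=60)

```text
time: 3.58
tool_pos: [0.5435, -0.1456, 0.0847]
tcp_rot: [2.474, 1.935, 0.001]
wrist_force: [-0.5, 0.6, 4.9]
width: 0.295
grip_force: 58.8
```

```bash
python3 go.py "[.543,-.1465,.194]"
```

```text
t 3.575 [ 0.5435 -0.1456  0.0847] F [-0.52  0.56  4.94] w 0.2951615990158971 58.78654181957245
[[0.241, 0.9705, 0.0006], [0.9705, -0.241, -0.0], [0.0001, 0.0006, -1.0]] q [-0.31  0.19  1.98  0.    0.97 -0.06]
shift [-0.001  -0.0002 -0.1093] yaw 76.05
```

Call:
step_arm([
  {"fingers": 1,"dx": 0,"dy": 0,"dz": -0.02,"roll": 0},
  {"fingers": 1,"dx": 0,"dy": 0,"dz": -0.045,"roll": 0},
  {"fingers": 1,"dx": 0,"dy": 0,"dz": -0.075,"roll": 0},
  {"fingers": 1,"dx": 0,"dy": 0,"dz": -0.11,"roll": 0},
  {"fingers": 1,"dx": 0,"dy": 0,"dz": -0.125,"roll": 0},
  {"fingers": 1,"dx": 0,"dy": 0,"dz": -0.125,"roll": 0},
  {"fingers": 1,"dx": 0,"dy": 0,"dz": -0.125,"roll": 0},
])

```text
time: 4.45
tool_pos: [0.5421, -0.1453, 0.2073]
tcp_rot: [-2.473, -1.934, 0.003]
wrist_force: [0.2, -0.1, -0.8]
width: 0.287
grip_force: 60.0
```

```bash
python3 go.py "[.5609,.1539,.21]"
```

```text
t 4.45 [ 0.5421 -0.1453  0.2073] F [ 0.19 -0.07 -0.84] w 0.2865111813459307 59.96420681476593
[[0.2411, 0.9705, -0.0029], [0.9705, -0.2411, 0.0009], [0.0002, -0.003, -1.0]] q [-0.31  0.07  1.88 -0.    1.2  -0.06]
shift [ 0.2949 -0.0539 -0.0025] yaw 76.05
```

Call:
step_arm([
  {"fingers": 1,"dx": 0.03,"dy": -0.006,"dz": 0,"roll": 0},
  {"fingers": 1,"dx": 0.075,"dy": -0.014,"dz": 0,"roll": 0},
  {"fingers": 1,"dx": 0.125,"dy": -0.023,"dz": 0,"roll": 0},
  {"fingers": 1,"dx": 0.175,"dy": -0.032,"dz": 0,"roll": 0},
  {"fingers": 1,"dx": 0.225,"dy": -0.042,"dz": 0,"roll": 0},
  {"fingers": 1,"dx": 0.27,"dy": -0.05,"dz": 0,"roll": 0},
  {"fingers": 1,"dx": 0.295,"dy": -0.055,"dz": 0,"roll": 0},
  {"fingers": 1,"dx": 0.295,"dy": -0.055,"dz": 0,"roll": 0},
])

```text
time: 5.45
tool_pos: [0.5597, 0.1555, 0.2071]
tcp_rot: [-2.471, -1.938, 0.005]
wrist_force: [0.8, -1.0, -0.3]
width: 0.29
grip_force: 60.0
```

Call:
step_arm([
  {"fingers": 1,"dx": 0,"dy": 0,"dz": 0.02,"roll": 0},
  {"fingers": 1,"dx": 0,"dy": 0,"dz": 0.036,"roll": 0},
  {"fingers": 1,"dx": 0,"dy": 0,"dz": 0.036,"roll": 0},
  {"fingers": 1,"dx": 0,"dy": 0,"dz": 0.036,"roll": 0},
])

```text
time: 5.95
tool_pos: [0.5609, 0.1533, 0.1729]
tcp_rot: [-2.476, -1.934, 0.001]
wrist_force: [-0.5, -0.6, -1.1]
width: 0.291
grip_force: 59.9
```

```bash
python3 go.py "[.5609,.1539,.17]"; python3 -c "
from h import *
p,d=read_camera('top');q,_=read_camera('side');cv2.imwrite('pics/side1.png',q);cv2.imwrite('pics/top1.png',p)
im=cv2.resize(q[80:200,140:300],None,fx=4.8,fy=4.8,interpolation=cv2.INTER_CUBIC)
cv2.imwrite('pics/i1.png',np.clip(im*1.8,0,255).astype(np.uint8))"
```

```text
t 5.95 [0.5609 0.1533 0.1729] F [-0.49 -0.58 -1.08] w 0.2909270672171889 59.94317829608917
[[0.242, 0.9703, -0.0005], [0.9703, -0.242, -0.0002], [-0.0003, -0.0005, -1.0]] q [ 0.22  0.13  1.87 -0.    1.14  0.47]
shift [ 0.0006 -0.0001  0.0029] yaw 76.0
```

View pics/i1.png

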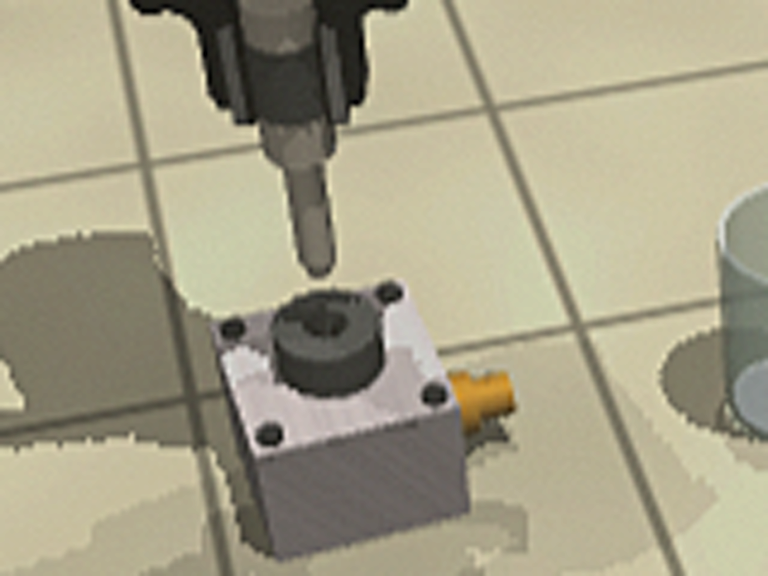

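The spigot tip is at crop (318,272) and the bore at (325,320). The tube looks upright over the collar. I check the offset numerically.

```bash
python3 - <<'E'
from m import *
def proj(C,P):
    W=np.array(C["world_to_cam"]);K=np.array(C["intrinsics"]);p=W[:3,:3]@P+W[:3,3]
    s=np.array([p[0],-p[1]])/-p[2];s=s*(1+C["k1"]*(s@s));return s*K[0,0]+K[:2,2]
m=np.array([.5597,.1538,.08])
for dz in (0,.024,.032,.05,.07,.08,.1): print(dz,proj(S,m+[0,0,dz]).round(2))
v=cv2.imread("pics/side1.png").max(2).astype(int)
for r in list(range(100,140,2)): print(r,v[r,192:220])
E
```

```text
0 [207.47 147.08]
0.024 [205.8 136.7]
0.032 [205.22 133.11]
0.05 [203.88 124.81]
0.07 [202.33 115.18]
0.08 [201.53 110.2 ]
0.1 [199.86  99.87]
100 [ 19  29  28  30  30  32  31  32  32  33  34  33  33  31  26  22  32  48
  47  40  19  19  18  18 106 113 109 108]
102 [ 20  27  28  29  29  31  32  31  32  33  32  33  33  31  34  24  25  48
  47  47  19  98  91 103 110 107 107 107]
104 [ 15  22  34  28  28  31  31  31  32  32  32  32  30  30  34  44  17  45
  44  38  39 117 110 109 109 108 109 110]
106 [ 95 110  46  52  48  50  57  44  44  50  48  49  50  69  64  48  36  43
  99  91  86  97  88  84  81  77  75  76]
108 [115 122  67  49  55  54  57  57  55  62  68  69  61  66  66  44  41  29
  96  98  98 100 102 106 107 111 112 111]
110 [ 78  79  56  44  54  54  54  61  65  65  67  66  64  66  66  46  40  43
 110 114 112 111 111 111 109 110 111 109]
112 [113 114 121  65  45  55  53  63  65  65  66  68  66  65  64  60  45  98
 114 112 110 110 109 110 111 110 110 111]
114 [112 112 113 116 107  81  56  56  68  68  68  71  63  52  49  75 120 114
 112 111 112 112 111 112 111 109 109 111]
116 [
[... 722 characters left out ...]
114 113 113 114 114 114 120  54  49  61  66  67  67  67  54  81
 116 114 112 113 112 112 113 113 113 113]
130 [113 113 113 112 112 113 112 113 118  75  49  58  65  68  68  66  60  65
 119 114 114 112 112 111 111 112 111 112]
132 [114 112 113 112 113 112 112 112 116 114  45  55  63  67  67  68  63  44
 119 114 112 112 111 112 112 113 110 111]
134 [112 112 114 113 113 113 113 113 114 120  65  49  62  67  69  69  63  47
 118 114 112 111 111 112 113 112 111 113]
136 [111 113 113 112 113 112 113 113 113 113 118 108  38  44  46  44  38 109
 115 112 112 112 111 112 111 110 111 110]
138 [114 112 112 112 113 111 113 111 112 113 114 117 110 101 100 104 118 116
 113 112 111 112 111 113 113 115 118 101]
```

Call:
step_arm([
  {"fingers": 1,"dx": -0.001,"dy": -0.0007,"dz": 0.01,"roll": 0},
  {"fingers": 1,"dx": -0.001,"dy": -0.0007,"dz": 0.018,"roll": 0},
  {"fingers": 1,"dx": -0.001,"dy": -0.0007,"dz": 0.022,"roll": 0},
  {"fingers": 1,"dx": -0.001,"dy": -0.0007,"dz": 0.024,"roll": 0},
  {"fingers": 1,"dx": -0.001,"dy": -0.0007,"dz": 0.026,"roll": 0},
  {"fingers": 1,"dx": -0.001,"dy": -0.0007,"dz": 0.028,"roll": 0},
  {"fingers": 1,"dx": -0.001,"dy": -0.0007,"dz": 0.03,"roll": 0},
  {"fingers": 1,"dx": -0.001,"dy": -0.0007,"dz": 0.03,"roll": 0},
])

```text
time: 7.05
tool_pos: [0.5599, 0.1532, 0.1431]
tcp_rot: [-2.475, -1.935, 0.0]
wrist_force: [0.8, 0.6, -1.3]
width: 0.291
grip_force: 60.0
```

```bash
python3 go.py "[.5609,.1529,.17]"; python3 -c "
from h import *
q,_=read_camera('side');cv2.imwrite('pics/side2.png',q)
im=cv2.resize(q[80:200,140:300],None,fx=4.8,fy=4.8,interpolation=cv2.INTER_CUBIC)
cv2.imwrite('pics/i2.png',np.clip(im*1.8,0,255).astype(np.uint8))"
```

```text
t 7.05 [0.5599 0.1532 0.1431] F [ 0.81  0.63 -1.27] w 0.290551859931722 59.95136260986328
[[0.241, 0.9705, -0.0003], [0.9705, -0.241, -0.0001], [-0.0001, -0.0002, -1.0]] q [0.22 0.16 1.9  0.   1.08 0.47]
shift [-0.      0.001  -0.0269] yaw 76.05
```

View pics/i2.png

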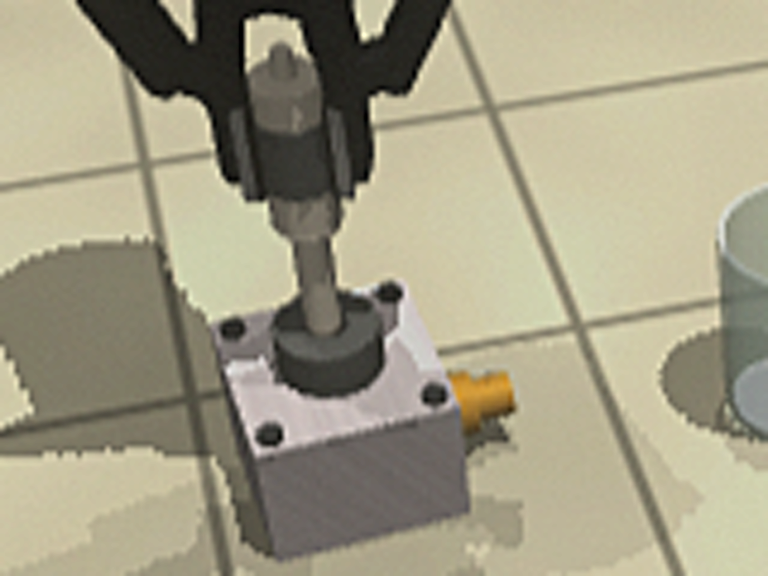

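The spigot is in the bore (crop 323,328) with no vertical force. I now push in small steps and watch the force.

Call:
step_arm([
  {"fingers": 1,"dz": 0.001},
  {"fingers": 1,"dz": 0.002},
  {"fingers": 1,"dz": 0.003},
  {"fingers": 1,"dz": 0.004},
  {"fingers": 1,"dz": 0.004},
])

```text
invalid input
```

Call:
step_arm([
  {"fingers": 1,"dz": 0.001},
  {"fingers": 1,"dz": 0.002},
  {"fingers": 1,"dz": 0.003},
  {"fingers": 1,"dz": 0.004},
  {"fingers": 1,"dz": 0.004},
])

```text
invalid input
```

Call:
step_arm([
  {"fingers": 1,"dx": 0,"dy": 0,"dz": 0.001,"roll": 0},
  {"fingers": 1,"dx": 0,"dy": 0,"dz": 0.002,"roll": 0},
  {"fingers": 1,"dx": 0,"dy": 0,"dz": 0.003,"roll": 0},
  {"fingers": 1,"dx": 0,"dy": 0,"dz": 0.004,"roll": 0},
  {"fingers": 1,"dx": 0,"dy": 0,"dz": 0.004,"roll": 0},
])

```text
time: 7.72
tool_pos: [0.5599, 0.1532, 0.1391]
tcp_rot: [-2.475, -1.935, 0.0]
wrist_force: [-0.9, 0.1, -1.8]
width: 0.287
grip_force: 59.9
```

Call:
step_arm([
  {"fingers": 1,"dx": 0,"dy": 0,"dz": 0.001,"roll": 0},
  {"fingers": 1,"dx": 0,"dy": 0,"dz": 0.002,"roll": 0},
  {"fingers": 1,"dx": 0,"dy": 0,"dz": 0.003,"roll": 0},
  {"fingers": 1,"dx": 0,"dy": 0,"dz": 0.004,"roll": 0},
  {"fingers": 1,"dx": 0,"dy": 0,"dz": 0.004,"roll": 0},
])

```text
time: 8.35
tool_pos: [0.5602, 0.1533, 0.1354]
tcp_rot: [2.475, 1.935, 0.001]
wrist_force: [1.0, 0.7, -0.3]
width: 0.291
grip_force: 59.9
```

Call:
step_arm([
  {"fingers": 1,"dx": 0,"dy": 0,"dz": 0.001,"roll": 0},
  {"fingers": 1,"dx": 0,"dy": 0,"dz": 0.002,"roll": 0},
  {"fingers": 1,"dx": 0,"dy": 0,"dz": 0.003,"roll": 0},
  {"fingers": 1,"dx": 0,"dy": 0,"dz": 0.003,"roll": 0},
])

```text
time: 8.85
tool_pos: [0.5604, 0.1534, 0.1328]
tcp_rot: [2.475, 1.935, 0.002]
wrist_force: [0.6, 1.9, 3.3]
width: 0.286
grip_force: 60.5
```

Call:
step_arm([
  {"fingers": 1,"dx": 0,"dy": 0,"dz": 0.001,"roll": 0},
  {"fingers": 1,"dx": 0,"dy": 0,"dz": 0.002,"roll": 0},
  {"fingers": 1,"dx": 0,"dy": 0,"dz": 0.003,"roll": 0},
  {"fingers": 1,"dx": 0,"dy": 0,"dz": 0.003,"roll": 0},
])

```text
time: 9.35
tool_pos: [0.5608, 0.1534, 0.1307]
tcp_rot: [2.474, 1.935, 0.003]
wrist_force: [-0.5, 0.3, 6.8]
width: 0.289
grip_force: 61.0
```

Call:
step_arm([
  {"fingers": 1,"dx": 0,"dy": 0,"dz": 0.001,"roll": 0},
  {"fingers": 1,"dx": 0,"dy": 0,"dz": 0.002,"roll": 0},
  {"fingers": 1,"dx": 0,"dy": 0,"dz": 0.002,"roll": 0},
])

```text
time: 9.72
tool_pos: [0.5607, 0.1533, 0.1281]
tcp_rot: [2.474, 1.935, 0.002]
wrist_force: [-0.5, 0.8, 5.5]
width: 0.289
grip_force: 60.8
```

Call:
step_arm([
  {"fingers": 1,"dx": 0,"dy": 0,"dz": 0.001,"roll": 0},
  {"fingers": 1,"dx": 0,"dy": 0,"dz": 0.002,"roll": 0},
  {"fingers": 1,"dx": 0,"dy": 0,"dz": 0.002,"roll": 0},
])

```text
time: 10.1
tool_pos: [0.5606, 0.1532, 0.1258]
tcp_rot: [2.474, 1.935, 0.002]
wrist_force: [0.5, 0.5, 4.4]
width: 0.292
grip_force: 60.6
```

Call:
step_arm([
  {"fingers": 1,"dx": 0,"dy": 0,"dz": 0.001,"roll": 0},
  {"fingers": 1,"dx": 0,"dy": 0,"dz": 0.002,"roll": 0},
  {"fingers": 1,"dx": 0,"dy": 0,"dz": 0.002,"roll": 0},
])

```text
time: 10.48
tool_pos: [0.5605, 0.1532, 0.1237]
tcp_rot: [2.474, 1.935, 0.002]
wrist_force: [0.3, 0.8, 3.7]
width: 0.288
grip_force: 60.6
```

Call:
step_arm([
  {"fingers": 1,"dx": 0,"dy": 0,"dz": 0.001,"roll": 0},
  {"fingers": 1,"dx": 0,"dy": 0,"dz": 0.002,"roll": 0},
  {"fingers": 1,"dx": 0,"dy": 0,"dz": 0.002,"roll": 0},
])

```text
time: 10.85
tool_pos: [0.5604, 0.1532, 0.1217]
tcp_rot: [2.474, 1.935, 0.001]
wrist_force: [0.0, 0.6, 6.1]
width: 0.29
grip_force: 60.6
```

Call:
step_arm([
  {"fingers": 1,"dx": 0,"dy": 0,"dz": 0.001,"roll": 0},
  {"fingers": 1,"dx": 0,"dy": 0,"dz": 0.0015,"roll": 0},
  {"fingers": 1,"dx": 0,"dy": 0,"dz": 0.0015,"roll": 0},
])

```text
time: 11.22
tool_pos: [0.5605, 0.1533, 0.1205]
tcp_rot: [2.474, 1.935, 0.002]
wrist_force: [0.1, 1.1, 7.0]
width: 0.284
grip_force: 60.6
```

Call:
step_arm([
  {"fingers": 1,"dx": 0,"dy": 0,"dz": 0.0005,"roll": 0},
  {"fingers": 1,"dx": 0,"dy": 0,"dz": 0.001,"roll": 0},
  {"fingers": 1,"dx": 0,"dy": 0,"dz": 0.001,"roll": 0},
])

```text
time: 11.6
tool_pos: [0.5605, 0.1533, 0.1198]
tcp_rot: [2.474, 1.935, 0.002]
wrist_force: [-0.8, 1.4, 7.1]
width: 0.291
grip_force: 60.8
```

Call:
step_arm([
  {"fingers": 1,"dx": 0,"dy": 0,"dz": 0.0005,"roll": 0},
  {"fingers": 1,"dx": 0,"dy": 0,"dz": 0.001,"roll": 0},
  {"fingers": 1,"dx": 0,"dy": 0,"dz": 0.001,"roll": 0},
])

```text
time: 11.98
tool_pos: [0.5605, 0.1533, 0.1187]
tcp_rot: [2.474, 1.935, 0.002]
wrist_force: [-0.1, 0.8, 8.0]
width: 0.291
grip_force: 60.8
```

Call:
step_arm([
  {"fingers": 1,"dx": 0,"dy": 0,"dz": 0.0005,"roll": 0},
  {"fingers": 1,"dx": 0,"dy": 0,"dz": 0.001,"roll": 0},
  {"fingers": 1,"dx": 0,"dy": 0,"dz": 0.001,"roll": 0},
])

```text
time: 12.35
tool_pos: [0.5605, 0.1533, 0.1181]
tcp_rot: [2.474, 1.935, 0.002]
wrist_force: [-1.1, 0.5, 9.8]
width: 0.288
grip_force: 61.0
```

Call:
step_arm([
  {"fingers": 1,"dx": 0,"dy": 0,"dz": 0.0005,"roll": 0},
  {"fingers": 1,"dx": 0,"dy": 0,"dz": 0.001,"roll": 0},
  {"fingers": 1,"dx": 0,"dy": 0,"dz": 0.001,"roll": 0},
])

```text
time: 12.72
tool_pos: [0.5607, 0.1534, 0.1179]
tcp_rot: [2.474, 1.935, 0.002]
wrist_force: [-2.0, 0.4, 13.2]
width: 0.287
grip_force: 61.5
```

Call:
step_arm([
  {"fingers": 1,"dx": 0,"dy": 0,"dz": 0.0005,"roll": 0},
  {"fingers": 1,"dx": 0,"dy": 0,"dz": 0.001,"roll": 0},
  {"fingers": 1,"dx": 0,"dy": 0,"dz": 0.001,"roll": 0},
])

```text
time: 13.1
tool_pos: [0.5608, 0.1535, 0.1178]
tcp_rot: [2.474, 1.935, 0.003]
wrist_force: [-4.1, -0.4, 17.6]
width: 0.286
grip_force: 62.0
```

Call:
step_arm([
  {"fingers": 1,"dx": 0,"dy": 0,"dz": -0.001,"roll": 0},
  {"fingers": 1,"dx": 0,"dy": 0,"dz": -0.002,"roll": 0},
  {"fingers": 1,"dx": 0,"dy": 0,"dz": -0.002,"roll": 0},
], squeeze=30)

```text
time: 13.48
tool_pos: [0.5606, 0.1533, 0.118]
tcp_rot: [2.474, 1.935, 0.002]
wrist_force: [-0.2, -0.8, 9.1]
width: 0.289
grip_force: 60.7
```

Call:
step_arm([
  {"fingers": 0.3,"dx": 0,"dy": 0,"dz": 0,"roll": 0},
  {"fingers": 0.2,"dx": 0,"dy": 0,"dz": 0,"roll": 0},
  {"fingers": 0,"dx": 0,"dy": 0,"dz": 0,"roll": 0},
  {"fingers": -0.5,"dx": 0,"dy": 0,"dz": 0,"roll": 0},
  {"fingers": -1,"dx": 0,"dy": 0,"dz": 0,"roll": 0},
  {"fingers": -1,"dx": 0,"dy": 0,"dz": 0,"roll": 0},
  {"fingers": -1,"dx": 0,"dy": 0,"dz": 0,"roll": 0},
  {"fingers": -1,"dx": 0,"dy": 0,"dz": 0,"roll": 0},
])

```text
time: 14.48
tool_pos: [0.56, 0.1532, 0.1169]
tcp_rot: [2.475, 1.935, 0.0]
wrist_force: [0.5, 0.3, 0.3]
width: 0.999
grip_force: 0.0
```

Next I retreat straight up and look.

Call:
step_arm([
  {"fingers": -1,"dx": 0,"dy": 0,"dz": -0.02,"roll": 0},
  {"fingers": -1,"dx": 0,"dy": 0,"dz": -0.05,"roll": 0},
  {"fingers": -1,"dx": 0,"dy": 0,"dz": -0.09,"roll": 0},
  {"fingers": -1,"dx": 0,"dy": 0,"dz": -0.13,"roll": 0},
  {"fingers": -1,"dx": 0,"dy": 0,"dz": -0.13,"roll": 0},
  {"fingers": -1,"dx": 0,"dy": 0,"dz": -0.13,"roll": 0},
])

```text
time: 15.22
tool_pos: [0.56, 0.1532, 0.2477]
tcp_rot: [2.474, 1.935, 0.002]
wrist_force: [-0.0, -0.5, 0.4]
width: 1.002
grip_force: 0.0
```

```bash
python3 go.py "[.5609,.1529,.17]"; python3 -c "
from h import *
q,_=read_camera('side');cv2.imwrite('pics/side3.png',q)
im=cv2.resize(q[60:180,120:280],None,fx=4.8,fy=4.8,interpolation=cv2.INTER_CUBIC)
cv2.imwrite('pics/i3.png',np.clip(im*1.8,0,255).astype(np.uint8))"
```

```text
t 15.225 [0.56   0.1532 0.2477] F [-0.03 -0.45  0.45] w 1.0015772123346571 0.0
[[0.241, 0.9705, 0.0011], [0.9705, -0.241, 0.0003], [0.0005, 0.001, -1.0]] q [ 0.22  0.08  1.79 -0.    1.27  0.47]
shift [-0.0001  0.0008  0.0777] yaw 76.05
```

View pics/i3.png

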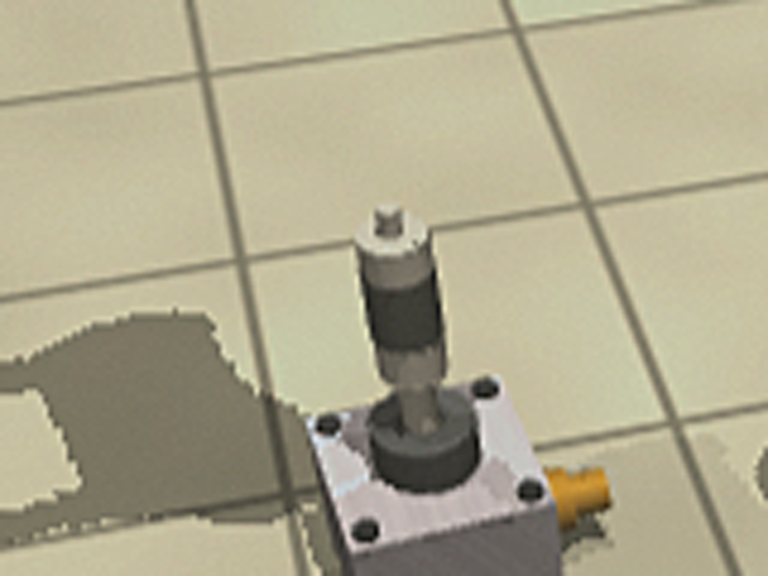

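The tube stands upright in the collet with its cap at crop (393,240) and spigot at (421,425). The gripper is clear of it. The force pattern matched the description: drag of about 6 N, a spring rise over 4 mm, then a hard stop.

```bash
python3 -c "
from workcell import *
print(finish_job())"
```

```text
the job is handed in; nothing more can be done
None
```

I moved the filter tube from the rack into the collet, pushed it about 31 mm below the mouth until I felt the hard stop, let go so it stands upright by itself, and handed the job in; I was not shown the verdict.

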